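# Remotes into the armrest caddy

### The arm

A 6-joint arm with a two-finger parallel gripper is mounted at the origin on the work surface. World frame = base frame: x ahead of the robot, y to its left, z up, the work surface at z = 0. Lengths are in mm, angles in degrees, forces in N, time in s.
With the tool pointing down it reaches from about 275 to 850 mm from the base axis. Payload 19 kg.
Tool frame: the origin (TCP) lies at the very end of the fingers, on their centre line; the grasp point (between the pads) lies 19 mm behind it (env.pinch_z is the distance from the TCP to the grasp point, in mm); z points along the fingers, y is the line along which they close (so a half turn about z gives the same grasp; the last joint's range is limited). The gripper opens to 85 mm and grips with 20 to 120 N. Pads are 22 mm wide; open, the fingers measure 114 mm over their backs; the gripper's body (76 mm by 85 mm) begins 54 mm behind the grasp point. The pads swing forward as they close: fully open they stand 13 mm farther back than shut.
Start: joints at [-77.865, 8.623, 82.357, -0, 89.026, -7.678], TCP at [194.869, -540.94, 231.267] pointing down, gripper open.
Joint ranges: [-160.23, 160.23], [-39.13, 120.54], [6.94, 153.29], [-79.49, 259.48], [9.18, 160.14], [-161.06, 161.06]. Speed limits (degrees/s): [108.29, 108.29, 127.2, 172.46, 172.46, 172.46].

### API

Orientations are given as [roll, pitch, yaw] about the fixed x, y, z axes, in that order (R = Rz(yaw) Ry(pitch) Rx(roll)).
In Python, from station import env gives the robot as it stands.
- The arm moves only by the tool apply_moves, never from a script. Its argument "targets" is a list of rows, each a list of 3 entries, a list of its own where there are three numbers: the shift along the tool's x, y, z in cm, then the turn, a rotation vector about the tool's x, y, z in rad, then the opening, from 0 (shut) to 1 (fully open). In form: [[[tx, ty, tz], [wx, wy, wz], jaw], ...]. A call has exactly 8 rows; each row shifts and turns the commanded pose from where the row before left it, along the tool's axes as they then stand; what a row does not reach is not made up. A row lasts 1/12 s, in which the tool goes at most 41.7 mm and 7.16 degrees, less where a joint would pass 70% of its speed; a pose out of reach is approached as far as the arm can. A call with a gripper value outside its range is refused whole. The fingers move at their own pace and stop on an object; "squeeze" is the grip in N (left out, the last holds). Time passes only in rows, so rows that do not move let the fingers close, or fill a call up. It gives the time, the measured TCP pose, the force, the opening and the grip force at its end, in the units of the state.
- env.read_state(): the state, without advancing time (a new reading comes with each control period).
- env.get_image(name): name is "scene" or "top"; returns the picture (420x560x3 uint8, red, green, blue); there is no depth.
- env.camera_model(name): a dict with "fov_y" (degrees; the focal length in pixels is half the picture's height over the tangent of half this angle, whatever the lens; pixels are square), "cx", "cy" (the principal point, pixels), "xyz" and "rotation" of the camera in the world. Camera axes: x right, y up, looking along -z (the intrinsics and any distortion apply to the point x, -y, -z); pixel columns grow to the right and rows downward; lengths in mm; the calibration is good to about 2 mm. A picture is of the moment at which its call begins. camera_model takes no time and is no camera call.
- env.finish_job(): hands the job in; it is judged then, once.
Trained networks look in the newest picture that a camera, given by its name, has taken for a name from the list of things; names that differ only in an ending like _2 or _b are one class to them, and where a whole thing is asked for, a point or a joint stands for the part that bears it (a point fixed in the world has none). Each returns a list of dicts, best first, with "conf" (0 to 1); they miss things now and then, are a little off and sometimes report something else, mostly with a low value. They report only what shows in the picture. A call takes as long as a camera call. They do not tell look-alikes from the thing itself.
- env.outline_of(camera, thing): "region" (420x560 bool, what is visible of it) and "uv" ([column, row] in pixels, amid what is visible of it).
The state is a dict: "clock": time; "joints": joint angles; "joint_velocities": joint speeds; "effort": joint torques, N m; "ee_pos": TCP position; "tcp_rot": TCP orientation; "wrist_force": force on the tool from outside, world axes, zero at the start; "ft_torque": the same for the moment, N m; "finger_gap": finger opening in mm; "gripper_force": force on a finger pad.
Only numpy, scipy, OpenCV 4.12 (cv2) and the standard library are available. Lean on these libraries where they do the work, as an engineer would, in place of code of your own. Each camera call takes 0.05 s, during which the arm holds its last target. There are 200 camera calls.

### The job

Put the three remote controls away in the caddy: each lies flat, buttons up, in the recess made for its length, the longest remote in the longest recess, the middle one in the middle recess and the shortest in the shortest. The power bank and the glasses case look similar but do not belong there: leave them, and the tumbler and the dish, where they are.

Things in the scene. Friction and masses are not known exactly. Their poses are not given: they have to be found in the camera images.
- tv_remote: Long grey TV remote: light plastic slab 165 mm long (x), 42 mm wide (y), 22 mm high (about 23 mm with its low black buttons), with a round direction pad, twelve number buttons and two rockers on top. It lies flat, buttons up. Origin: centre of the underside; x along its length (either end may point anywhere), z up through the button face. About 130 g.
- soundbar_remote: Middle-length grey soundbar remote: light plastic slab 130 mm long (x), 40 mm wide (y), 22 mm high (about 23 mm with its low black buttons), with a round pad, one single button and six larger buttons on top. It lies flat, buttons up. Origin: centre of the underside; x along its length (either end may point anywhere), z up through the button face. About 100 g.
- lamp_remote: Short grey lamp remote: light plastic slab 95 mm long (x), 38 mm wide (y), 22 mm high (about 23 mm with its low black buttons), with a round pad, two buttons and one cross bar on top. It lies flat, buttons up. Origin: centre of the underside; x along its length (either end may point anywhere), z up through the button face. About 70 g.
- long_insert: The longest recess, for the TV remote. Fixed black insert, cork-floored, 204 x 70 mm, one of three side by side in one shallow wooden caddy (216 x 222 mm, rim 12 mm above the tray surface); their order changes. Open recess, centred, 189 mm long (x), 58 mm wide (y); its floor 3 mm, its rim 11 mm above the origin. Origin: centre of the insert's underside, 3 mm above the tray surface; x along the recess, z up.
- medium_insert: The middle recess, for the soundbar remote. Fixed black insert, cork-floored, 204 x 70 mm, one of three side by side in one shallow wooden caddy (216 x 222 mm, rim 12 mm above the tray surface); their order changes. Open recess, centred, 154 mm long (x), 58 mm wide (y); its floor 3 mm, its rim 11 mm above the origin. Origin: centre of the insert's underside, 3 mm above the tray surface; x along the recess, z up.
- short_insert: The shortest recess, for the lamp remote. Fixed black insert, cork-floored, 204 x 70 mm, one of three side by side in one shallow wooden caddy (216 x 222 mm, rim 12 mm above the tray surface); their order changes. Open recess, centred, 119 mm long (x), 58 mm wide (y); its floor 3 mm, its rim 11 mm above the origin. Origin: centre of the insert's underside, 3 mm above the tray surface; x along the recess, z up.
- power_bank: Look-alike, to be left: grey power bank 112 x 42 x 22 mm, no buttons, only a thin dark line on top and a charging port in one end. Loose. Origin: centre of the underside; x along its length, z up.
- glasses_case: Look-alike, to be left: grey rounded glasses case 152 x 48 x 26 mm, no buttons, with a dark parting line round it and a steel clasp on one long side. Loose. Origin: centre of the underside; x along its length, z up.
- tumbler: Bystander: empty glass tumbler, 72 mm across and 90 mm tall, standing loose. Origin: centre of the underside, z up.
- dish: Bystander: shallow white ceramic dish, 84 mm across and 24 mm high, standing loose. Origin: centre of the underside, z up.
Things that resemble listed ones, but are neither listed nor needed, are in the scene too. Leave any orange or purple look-alike of the soundbar_remote alone.

How it is judged (in metres and radians):
At the end, for the whole second after the job is handed in: Each remote lies released, at rest, on the floor of its own recess, buttons up and level (0.08 rad), within 15 mm along and 13 mm across of its centre and 0.25 rad of its direction; power bank, glasses case, tumbler and dish upright within 20 mm of their starts (x of tv_remote in the frame of long_insert between -0.015 and 0.015 m and y of tv_remote in the frame of long_insert between -0.013 and 0.013 m and z of tv_remote in the frame of long_insert between 0 and 0.007 m and angle between each of tv_remote, soundbar_remote, lamp_remote's own z axis and vertical below 0.08 rad and angle between the x axis of tv_remote and the x axis of long_insert, either way round below 0.25 rad and linear speed of each of tv_remote, soundbar_remote, lamp_remote below 0.02 m/s and angular speed of each of tv_remote, soundbar_remote, lamp_remote below 0.2 rad/s and x of soundbar_remote in the frame of medium_insert between -0.015 and 0.015 m and y of soundbar_remote in the frame of medium_insert between -0.013 and 0.013 m and z of soundbar_remote in the frame of medium_insert between 0 and 0.007 m and angle between the x axis of soundbar_remote and the x axis of medium_insert, either way round below 0.25 rad and x of lamp_remote in the frame of short_insert between -0.015 and 0.015 m and y of lamp_remote in the frame of short_insert between -0.013 and 0.013 m and z of lamp_remote in the frame of short_insert between 0 and 0.007 m and angle between the x axis of lamp_remote and the x axis of short_insert, either way round below 0.25 rad and distance of each of power_bank, glasses_case, tumbler, dish from where it was at the start of the episode below 0.02 m and angle between each of power_bank, glasses_case, tumbler, dish's own z axis and vertical below 0.15 rad); the robot touches nothing.
It fails at once if the power bank is moved more than 20 mm or tipped over (distance of power_bank from where it was at the start of the episode above 0.02 m or angle between power_bank's own z axis and vertical above 0.3 rad).
It fails at once if the glasses case is moved more than 20 mm or tipped over (distance of glasses_case from where it was at the start of the episode above 0.02 m or angle between glasses_case's own z axis and vertical above 0.3 rad).
It fails at once if the tumbler is moved more than 20 mm or tipped over (distance of tumbler from where it was at the start of the episode above 0.02 m or angle between tumbler's own z axis and vertical above 0.3 rad).
It fails at once if the dish is moved more than 20 mm or tipped over (distance of dish from where it was at the start of the episode above 0.02 m or angle between dish's own z axis and vertical above 0.3 rad).
It also fails if it takes over 86 s, if anything falls off the work surface, if the arm or the gripper's body presses on something with over 40 N, if the wrist force passes 120 N, or if a joint passes its speed limit or range.

## Working session

There is one attempt and no reset: what is moved stays moved. The work goes in short steps, Python scripts to look and compute and a tool call to move; the robot and the scene stay as the last step left them, time stands still between calls to the robot, and variables do not carry over. Pictures are saved under pics/ and viewed, at most 14 in all, crops included, and the job is handed in when it is done.

Besides the shell and the picture viewer there is one more tool, called as a command line: name --argument value ..., lists and objects as JSON in quotes. apply_moves: Moves the arm, as the interface text tells. Its arguments: {"type":"object","properties":{"targets":{"type":"array"},"squeeze":{"type":"number"}},"required":["targets"]}

```bash
mkdir -p pics; ls
python3 - <<'E'
from station import env
import cv2
for n in("top","scene"):
    im=env.get_image(n); cv2.imwrite(f"pics/{n}0.png",im[:,:,::-1]); print(n,env.camera_model(n))
print(env.read_state())
for t in "tv_remote soundbar_remote lamp_remote long_insert medium_insert short_insert power_bank glasses_case tumbler dish".split():
    print(t,[(round(d['conf'],2),[int(v) for v in d['uv']],int(d['region'].sum())) for d in env.outline_of("top",t)])
E
```

```text
pics
top {'fov_y': 55.8882208362105, 'cx': 289.7965330565468, 'cy': 210.78383823789576, 'xyz': array([369.43164377, -41.56294395, 903.80054244]), 'rotation': array([ 10.47160681,  -0.43976356, -88.63893232])}
scene {'fov_y': 49.39905075481738, 'cx': 286.9220627795969, 'cy': 207.5338493850359, 'xyz': array([1475.10771916,  318.14661135,  782.87190574]), 'rotation': array([ 53.89374697,  -0.25599178, 111.74828456])}
{'clock': 0.1, 'joints': array([-7.78657096e+01,  8.64980303e+00,  8.23882176e+01,  2.46132183e-03,
        8.90246774e+01, -7.67567807e+00]), 'joint_velocities': array([ 0.02867265, -0.13558299, -0.17853565,  0.02842394,  0.04680406,
        0.0886311 ]), 'effort': array([ 3.30609721e-03, -7.14381981e+01, -5.71798503e+01, -4.62104833e-05,
        7.25424034e-03,  1.38779978e-05]), 'ee_pos': array([ 194.83794312, -540.76565132,  230.72845884]), 'tcp_rot': array([-1.79938192e+02, -1.08131610e-02,  1.98099194e+01]), 'wrist_force': array([-0.30639312, -0.98933757,  0.24405809]), 'ft_torque': array([ 0.00749217, -0.0345356 ,  0.01584713]), 'gripper_force': 0.0, 'finger_gap': 85.36968264338144}
tv_remote [(0.85, [289, 248], 1327)]
soundbar_remote [(0.96, [465, 218], 1100), (0.94, [380, 333], 1239), (0.82, [347, 164], 1041), (0.67, [177, 307], 1233), (0.54, [247, 107], 906)]
lamp_remote [(0.82, [285, 162], 672)]
long_insert [(0.69, [196, 205], 2700)]
medium_insert [(0.75, [167, 198], 2800)]
short_insert [(0.68, [138, 196], 2746)]
power_bank [(0.6, [404, 245], 967)]
glasses_case [(0.65, [346, 249], 1544)]
tumbler [(0.9, [427, 149], 1169), (0.58, [287, 249], 1307), (0.27, [196, 201], 2607)]
dish [(0.82, [249, 107], 925)]
```

View pics/top0.png

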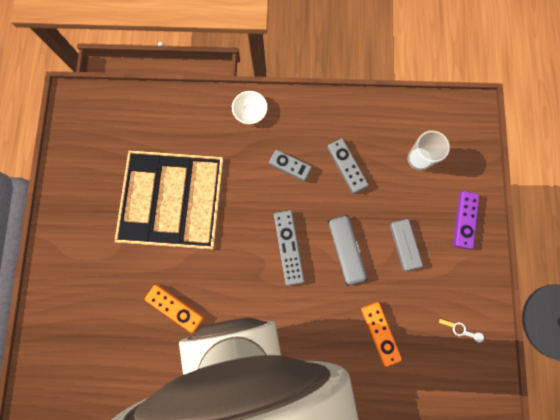

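View pics/scene0.png

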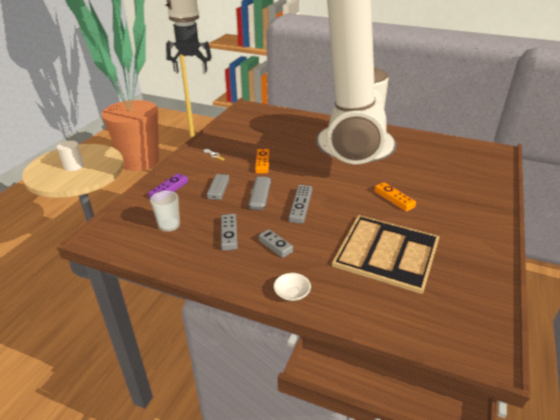

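The top view shows five remote-shaped things with buttons: grey at (347,164), (289,248) and (290,165), orange at (173,308) and (380,333), and purple at (466,220). The buttonless grey ones are the glasses case (347,249) and the power bank (406,245). The caddy has short, medium and long recesses from left to right, at columns 138, 167 and 200.

The soundbar remote is the grey one at (347,164), with a pad, a single button and six buttons; the orange and purple ones are decoys. I'll confirm that in a crop while fitting poses.

```bash
cat > h.py <<'E'
from station import env
import numpy as np, cv2
from scipy.spatial.transform import Rotation as R
from scipy.optimize import minimize
def proj(P,cam):
    m=env.camera_model(cam); f=210/np.tan(np.radians(m['fov_y']/2))
    c=(np.atleast_2d(P)-m['xyz'])@R.from_euler('xyz',m['rotation'],degrees=True).as_matrix()
    return np.c_[m['cx']+f*c[:,0]/-c[:,2], m['cy']-f*c[:,1]/-c[:,2]]
def back(uv,z,cam):
    m=env.camera_model(cam); f=210/np.tan(np.radians(m['fov_y']/2))
    d=R.from_euler('xyz',m['rotation'],degrees=True).as_matrix()@np.array([(uv[0]-m['cx'])/f,-(uv[1]-m['cy'])/f,-1])
    return m['xyz']+d*(z-m['xyz'][2])/d[2]
def box(p,L,W,z0,z1):
    c,s=np.cos(p[2]),np.sin(p[2])
    return np.array([[p[0]+c*a*L/2-s*b*W/2,p[1]+s*a*L/2+c*b*W/2,z] for a in(-1,1) for b in(-1,1) for z in(z0,z1)])
def fit(reg,L,W,z0,z1,cam="top"):
    S=4; big=cv2.resize(reg.astype(np.uint8),None,fx=S,fy=S,interpolation=cv2.INTER_NEAREST)
    v,u=np.nonzero(reg); zc=(z0+z1)/2
    hull=cv2.convexHull(np.c_[u,v].astype(np.float32))
    q=np.array([back(b,zc,cam)[:2] for b in cv2.boxPoints(cv2.minAreaRect(hull))])
    e=[q[1]-q[0],q[2]-q[1]]; l=max(e,key=np.linalg.norm)
    p0=np.r_[q.mean(0),np.arctan2(l[1],l[0])]
    def cost(p,sc=1):
        h=cv2.convexHull(((proj(box(p,L*sc,W*sc,z0,z1),cam)+.5)*S*16-8).round().astype(np.int32))
        m=np.zeros_like(big); cv2.fillPoly(m,[h],1,shift=4)
        return 1-(m&big).sum()/(m|big).sum()
    best=min((minimize(cost,p0+[dx,dy,da],method='Nelder-Mead',options=dict(initial_simplex=p0+[dx,dy,da]+np.array([[0,0,0],[6,0,0],[0,6,0],[0,0,.1]]))) for dx,dy,da in[(0,0,0),(3,-3,.05),(-3,3,-.05)]),key=lambda r:r.fun)
    p=best.x; a=(np.degrees(p[2])+90)%180-90
    return p[0],p[1],a,1-best.fun,[round(float(np.linalg.norm(x)),0) for x in e]
D=dict(tv_remote=(165,42,0,22),soundbar_remote=(130,40,0,22),lamp_remote=(95,38,0,22),long_insert=(204,70,14,14),medium_insert=(204,70,14,14),short_insert=(204,70,14,14),power_bank=(112,42,0,22),glasses_case=(152,48,0,26),tumbler=(72,72,0,90),dish=(84,84,0,24))
E
python3 - <<'E'
from h import *
im=env.get_image("top")
cv2.imwrite("pics/crop.png",cv2.resize(im[130:300,260:440,::-1],None,fx=3.4,fy=3.4,interpolation=cv2.INTER_CUBIC))
for t in D:
    for d in env.outline_of("top",t)[:3]:
        r=fit(d['region'],*D[t]); print(t,round(d['conf'],2),[int(v) for v in d['uv']],np.round(r[:4],2),r[4])
# cork floors
hsv=cv2.cvtColor(im,cv2.COLOR_RGB2HSV)
E
```

```text
tv_remote 0.82 [286, 250] [450.57 -42.47  10.88   0.94] [45.0, 166.0]
soundbar_remote 0.97 [466, 217] [ 524.88 -447.24  -10.98    0.91] [134.0, 47.0]
soundbar_remote 0.69 [346, 165] [ 647.09 -175.13   29.19    0.92] [45.0, 134.0]
soundbar_remote 0.6 [175, 308] [313.25 204.75  57.73   0.92] [44.0, 133.0]
lamp_remote 0.71 [288, 165] [643.94 -41.05  64.5    0.93] [45.0, 101.0]
long_insert 0.67 [198, 203] [553.75 162.89  -2.94   0.97] [206.0, 74.0]
long_insert 0.38 [286, 250] [462.05 -46.63  11.71   0.49] [44.0, 166.0]
medium_insert 0.83 [167, 200] [557.31 233.09  -2.84   0.97] [207.0, 76.0]
short_insert 0.71 [138, 196] [560.21 303.98  -3.37   0.95] [210.0, 78.0]
power_bank 0.83 [405, 244] [ 464.26 -307.38   14.62    0.95] [50.0, 116.0]
power_bank 0.31 [197, 201] [ 5.4696e+02  1.7147e+02 -5.1500e+00  3.9000e-01] [209.0, 74.0]
glasses_case 0.64 [345, 249] [ 449.   -174.65   16.8     0.92] [52.0, 153.0]
glasses_case 0.45 [247, 107] [ 7.8446e+02  6.0870e+01 -6.4560e+01  4.3000e-01] [80.0, 82.0]
tumbler 0.58 [427, 150] [ 671.68 -350.67  -46.1     0.73] [108.0, 76.0]
tumbler 0.4 [404, 242] [ 458.54 -294.62   61.23    0.52] [45.0, 111.0]
dish 0.76 [246, 106] [7.8944e+02 6.0110e+01 1.5300e+01 7.2000e-01] [83.0, 87.0]
```

View pics/crop.png

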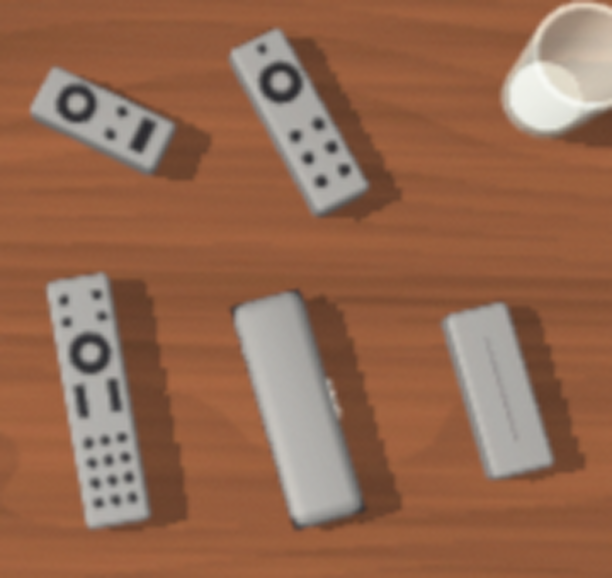

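The crop confirms it. The TV remote (12 number buttons) is at left bottom, the lamp remote (pad, two buttons, bar) at top left, the grey soundbar remote (pad, single button, six buttons) at top centre; the glasses case and power bank have no buttons. Next I'll refine the poses from colour, since the network regions jitter by a couple of pixels.

```bash
cat >> h.py <<'E'
def grey(im,uv,r=60,smax=60):
    h=cv2.cvtColor(im,cv2.COLOR_RGB2HSV); m=((h[:,:,1]<smax)&(h[:,:,2]>70)).astype(np.uint8)
    m=cv2.morphologyEx(m,cv2.MORPH_CLOSE,np.ones((3,3)))
    n,l,s,c=cv2.connectedComponentsWithStats(m)
    k=min(range(1,n),key=lambda i:1e9 if s[i,4]<200 else np.hypot(*(c[i]-uv)))
    o=np.zeros_like(m); cv2.fillConvexPoly(o,cv2.convexHull(np.argwhere(l==k)[:,::-1].astype(np.int32)),1)
    return o>0
E
python3 - <<'E'
from h import *
im=env.get_image("top")
for t,uv in dict(tv_remote=(289,248),soundbar_remote=(347,165),lamp_remote=(290,165),power_bank=(406,245),glasses_case=(347,250)).items():
    g=grey(im,uv); r=fit(g,*D[t]); print(t,g.sum(),np.round(r[:4],3),r[4])
h=cv2.cvtColor(im,cv2.COLOR_RGB2HSV)
blk=(h[:,:,2]<45); blk[:140]=0;blk[255:]=0;blk[:,:100]=0;blk[:,235:]=0
ck=(h[:,:,2]>150); ck[:140]=0;ck[255:]=0;ck[:,:105]=0;ck[:,230:]=0
o=np.zeros(ck.shape,np.uint8); cv2.fillConvexPoly(o,cv2.convexHull(np.argwhere(ck)[:,::-1].astype(np.int32)),1)
r=fit(o>0,216,222,0,12); print('caddy',np.round(r[:4],3),r[4])
n,l,s,c=cv2.connectedComponentsWithStats(ck.astype(np.uint8),connectivity=4)
for i in range(1,n):
    if s[i,4]>300: q=cv2.minAreaRect(np.argwhere(l==i)[:,::-1].astype(np.float32)); print(c[i],s[i],q, back(q[0],6,"top"))
for t in("long_insert","medium_insert","short_insert"):
    for k in range(2):
        d=env.outline_of("top",t)
        if d: r=fit(d[0]['region'],*D[t]); print(t,np.round(r[:4],2))
E
```

```text
tv_remote 1453 [451.423 -43.016  11.125   0.957] [46.0, 168.0]
soundbar_remote 1045 [ 645.29  -176.701   28.505    0.948] [46.0, 134.0]
lamp_remote 716 [644.101 -41.83   64.28    0.936] [42.0, 97.0]
power_bank 1065 [ 463.864 -308.114   15.498    0.958] [49.0, 115.0]
glasses_case 1546 [ 448.626 -175.39    16.041    0.95 ] [53.0, 155.0]
caddy [540.76  254.27  -88.322   0.644] [294.0, 271.0]
[162.28920769 200.43919139] [ 105  140  125  115 3067] ((167.0, 196.99996948242188), (113.99998474121094, 123.99998474121094), 90.0) [560.78269714 240.52833623   6.        ]
[200.43902439 201.8989547 ] [ 184  161   34   82 2009] ((200.38414001464844, 201.54269409179688), (25.178388595581055, 81.16716766357422), 6.340191841125488) [552.01000167 162.68736325   6.        ]
[169.77695625 199.14109673] [ 154  166   32   67 1623] ((169.81224060058594, 198.90829467773438), (24.846778869628906, 66.74267578125), 7.594643592834473) [556.43652897 233.67803919   6.        ]
[139.04428341 196.79146538] [ 124  171   31   52 1242] ((138.9600067138672, 196.77999877929688), (24.748737335205078, 51.618797302246094), 8.13010311126709) [559.65522385 305.29371093   6.        ]
long_insert [553.34 162.54  -2.87   0.98]
long_insert [553.34 162.54  -2.87   0.98]
medium_insert [556.84 233.55  -2.54   0.97]
medium_insert [556.84 233.55  -2.54   0.97]
short_insert [560.42 303.95  -2.43   0.98]
short_insert [560.42 303.95  -2.43   0.98]
```

```bash
cat >> h.py <<'E'
def go(x,y,z,yaw):
    s=env.read_state(); M=R.from_euler('xyz',s['tcp_rot'],degrees=True)
    y0=s['tcp_rot'][2]; d=(yaw-y0+90)%180-90
    G=R.from_euler('xyz',[180,0,y0+d],degrees=True)
    rv=(M.inv()*G).as_rotvec(); t=G.inv().apply(np.array([x,y,z])-s['ee_pos'])/10
    print('clock',round(s['clock'],2),'turn rad',np.round(rv,3),'then shift cm',np.round(t,2),'rows',round(np.linalg.norm(t)/4.17,1),'F',np.round(s['wrist_force'],1),'gap',round(s['finger_gap'],1))
E
python3 -c "
from h import *
go(451.4,-43,100,11.1)"
```

```text
clock 1.5 turn rad [-0.    -0.     0.152] then shift cm [ 34.76 -43.92  13.13] rows 13.8 F [-0.2 -0.5 -0.3] gap 85.3
```

apply_moves --targets '[[[0,0,0],[0,0,0.076],1],[[0,0,0],[0,0,0.076],1],[[2,-2.5,0.4],[0,0,0],1],[[2.4,-3,0.9],[0,0,0],1],[[2.4,-3,0.9],[0,0,0],1],[[2.4,-3,0.9],[0,0,0],1],[[2.4,-3,0.9],[0,0,0],1],[[2.4,-3,0.9],[0,0,0],1]]' --squeeze 50

```text
clock: 2.17
ee_pos: [298.9, -340.6, 182.0]
tcp_rot: [180.0, -0.0, 11.1]
wrist_force: [1.2, 0.2, -0.4]
finger_gap: 85.2
gripper_force: 0.0
```

apply_moves --targets '[[[2.4,-3,0.9],[0,0,0],1],[[2.4,-3,0.9],[0,0,0],1],[[2.4,-3,0.9],[0,0,0],1],[[2.4,-3,0.9],[0,0,0],1],[[2.4,-3,0.9],[0,0,0],1],[[2.4,-3,0.9],[0,0,0],1],[[2.4,-3,0.9],[0,0,0],1],[[2,-2.5,0.9],[0,0,0],1]]'

```text
clock: 2.83
ee_pos: [438.5, -73.1, 110.2]
tcp_rot: [180.0, -0.0, 11.1]
wrist_force: [-0.2, -0.5, 0.4]
finger_gap: 85.3
gripper_force: 0.0
```

```bash
python3 -c "
from h import *
go(451.4,-43,40,11.1)"
```

```text
clock 2.83 turn rad [ 0.    -0.001  0.001] then shift cm [ 1.85 -2.7   7.02] rows 1.9 F [-0.2 -0.5  0.4] gap 85.3
```

apply_moves --targets '[[[0.95,-1.35,2],[0,0,0],1],[[0.9,-1.35,2],[0,0,0],1],[[0,0,2],[0,0,0],1],[[0,0,1],[0,0,0],1],[[0,0,0],[0,0,0],1],[[0,0,0],[0,0,0],1],[[0,0,0],[0,0,0],1],[[0,0,0],[0,0,0],1]]'

```text
clock: 3.5
ee_pos: [451.3, -46.0, 41.5]
tcp_rot: [180.0, -0.1, 11.1]
wrist_force: [-0.3, -0.1, 0.1]
finger_gap: 85.4
gripper_force: 0.0
```

```bash
python3 -c "
from h import *
go(451.4,-43,7,11.1)
cv2.imwrite('pics/a.png',env.get_image('scene')[100:300,200:440,::-1].repeat(3,0).repeat(3,1))"
```

```text
clock 3.5 turn rad [ 0.001 -0.002 -0.001] then shift cm [ 0.07 -0.29  3.45] rows 0.8 F [-0.3 -0.1  0.1] gap 85.4
```

View pics/a.png

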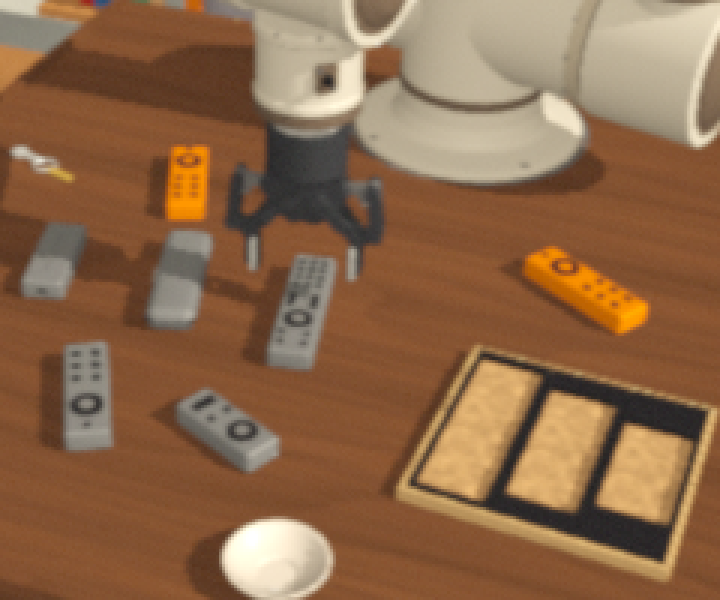

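The scene crop shows the fingers straddling the TV remote at crop pixel (300,280), clear of the glasses case.

apply_moves --targets '[[[0,-0.25,1.2],[0,0,0],1],[[0,0,1.2],[0,0,0],1],[[0,0,1],[0,0,0],1],[[0,0,0],[0,0,0],1],[[0,0,0],[0,0,0],0.3],[[0,0,0],[0,0,0],0.3],[[0,0,0],[0,0,0],0.2],[[0,0,0],[0,0,0],0]]'

```text
clock: 4.22
ee_pos: [450.7, -43.1, 7.1]
tcp_rot: [180.0, -0.1, 11.1]
wrist_force: [-7.3, 1.5, 14.7]
finger_gap: 40.9
gripper_force: 48.7
```

apply_moves --targets '[[[0,0,0],[0,0,0],0],[[0,0,0],[0,0,0],0],[[0,0,0],[0,0,0],0],[[0,0,0],[0,0,0],0],[[0,0,0],[0,0,0],0],[[0,0,0],[0,0,0],0],[[0,0,0],[0,0,0],0],[[0,0,0],[0,0,0],0]]'

```text
clock: 4.88
ee_pos: [450.6, -43.1, 7.1]
tcp_rot: [180.0, -0.1, 11.1]
wrist_force: [-3.2, 0.5, 7.0]
finger_gap: 40.3
gripper_force: 50.4
```

apply_moves --targets '[[[0,0,-0.5],[0,0,0],0],[[0,0,-1],[0,0,0],0],[[0,0,-1.5],[0,0,0],0],[[0,0,-2],[0,0,0],0],[[0,0,-2],[0,0,0],0],[[0,0,-1],[0,0,0],0],[[0,0,0],[0,0,0.12],0],[[0,0,0],[0,0,0.12],0]]'

```text
clock: 5.55
ee_pos: [450.6, -43.0, 87.5]
tcp_rot: [180.0, -0.1, -2.9]
wrist_force: [0.2, 0.7, -0.9]
finger_gap: 40.8
gripper_force: 51.1
```

```bash
python3 -c "
from h import *
go(553.4,162.7,60,-2.8)
cv2.imwrite('pics/b.png',env.get_image('scene')[100:300,200:440,::-1].repeat(3,0).repeat(3,1))"
```

```text
clock 5.55 turn rad [ 0.    -0.002 -0.002] then shift cm [  9.26 -21.05   2.75] rows 5.6 F [ 0.2  0.7 -0.9] gap 40.8
```

View pics/b.png

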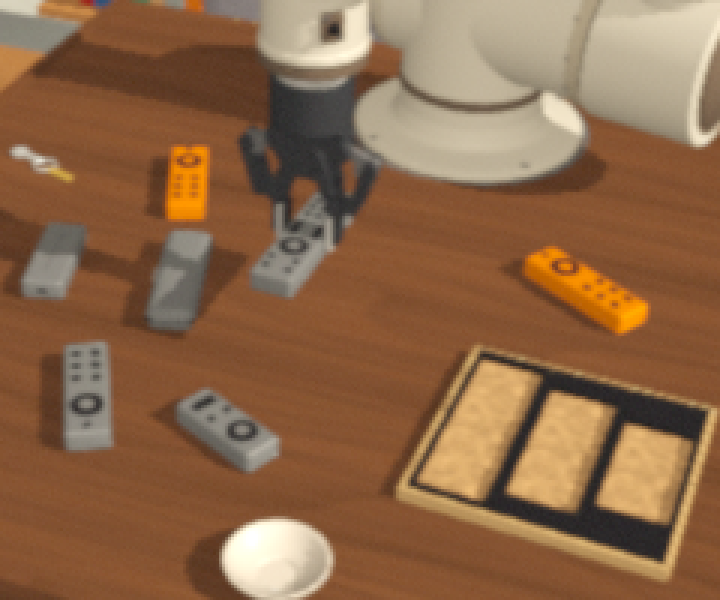

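The TV remote is lifted and level in the fingers at crop (300,245).

apply_moves --targets '[[[0.5,-1.25,0],[0,0,0],0],[[1.2,-2.7,0],[0,0,0],0],[[1.4,-3.2,0],[0,0,0],0],[[1.4,-3.2,0.3],[0,0,0],0],[[1.4,-3.2,0.5],[0,0,0],0],[[1.4,-3.2,0.7],[0,0,0],0],[[1.3,-2.8,0.7],[0,0,0],0],[[0.65,-1.5,0.5],[0,0,0],0]]'

```text
clock: 6.27
ee_pos: [553.1, 166.0, 58.6]
tcp_rot: [-180.0, 0.0, -2.4]
wrist_force: [-0.6, -0.3, -1.9]
finger_gap: 40.4
gripper_force: 51.1
```

```bash
python3 -c "
from h import *
go(553.4,162.7,14.5,-2.8)"
```

```text
clock 6.27 turn rad [-0.001  0.     0.007] then shift cm [0.04 0.32 4.41] rows 1.1 F [-0.6 -0.3 -1.9] gap 40.4
```

apply_moves --targets '[[[0,0,0],[0,0,0],0],[[0,0,0.5],[0,0,0],0],[[0,0,1],[0,0,0],0],[[0,0,1],[0,0,0],0],[[0,0,0.5],[0,0,0],0],[[0,0,0],[0,0,0],0],[[0,0,0],[0,0,0],0],[[0,0,0],[0,0,0],0]]'

```text
clock: 6.93
ee_pos: [552.5, 162.9, 29.7]
tcp_rot: [-180.0, -0.0, -2.7]
wrist_force: [1.0, 0.9, -0.9]
finger_gap: 40.7
gripper_force: 51.1
```

```bash
python3 -c "
from h import *
go(553.4,162.7,14.5,-2.8)
cv2.imwrite('pics/c.png',env.get_image('scene')[160:320,300:460,::-1].repeat(4,0).repeat(4,1)[:600])"
```

```text
clock 6.93 turn rad [-0.    -0.     0.002] then shift cm [0.09 0.01 1.52] rows 0.4 F [ 1.   0.9 -0.9] gap 40.7
```

View pics/c.png

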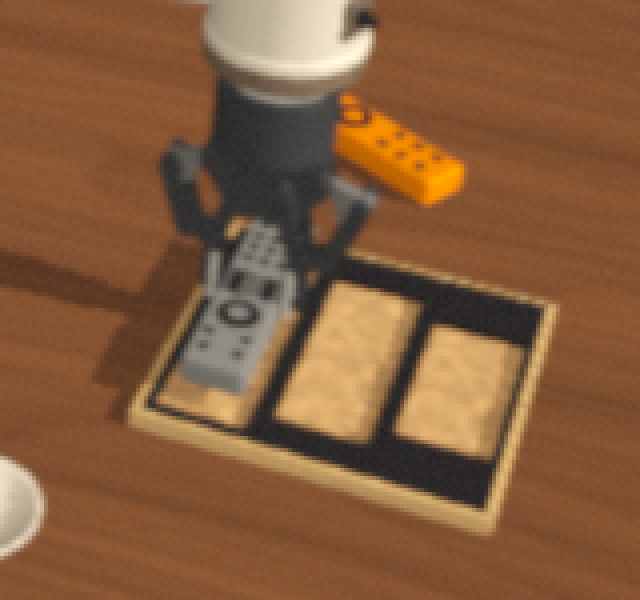

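The remote hovers over the long recess (left one, crop (230,340)), aligned with it.

apply_moves --targets '[[[0.05,0,0.5],[0,0,0],0],[[0,0,0.4],[0,0,0],0],[[0,0,0.3],[0,0,0],0],[[0,0,0.2],[0,0,0],0],[[0,0,0.1],[0,0,0],0],[[0,0,0],[0,0,0],0],[[0,0,0],[0,0,0],0],[[0,0,0],[0,0,0],0]]'

```text
clock: 7.65
ee_pos: [552.9, 163.1, 14.5]
tcp_rot: [-180.0, -0.0, -2.6]
wrist_force: [-0.1, -0.8, -0.5]
finger_gap: 40.7
gripper_force: 51.1
```

apply_moves --targets '[[[0,0,0],[0,0,0],0.55],[[0,0,0],[0,0,0],0.66],[[0,0,0],[0,0,0],0.66],[[0,0,0],[0,0,0],0.66],[[0,0,-1],[0,0,0],0.66],[[0,0,-2],[0,0,0],0.66],[[0,0,-2],[0,0,0],0.8],[[0,0,-3],[0,0,0],1]]'

```text
clock: 8.32
ee_pos: [552.0, 162.9, 94.4]
tcp_rot: [180.0, 0.1, -2.6]
wrist_force: [0.1, -0.5, -0.1]
finger_gap: 78.1
gripper_force: 0.0
```

```bash
python3 -c "
from h import *
go(645.3,-176.7,100,28.5)"
```

```text
clock 8.32 turn rad [-0.     0.002 -0.544] then shift cm [-8.   34.3  -0.56] rows 8.4 F [ 0.1 -0.5 -0.1] gap 78.1
```

apply_moves --targets '[[[0,0,0],[0,0,-0.109],1],[[0,0,0],[0,0,-0.109],1],[[0,0,0],[0,0,-0.109],1],[[0,0,0],[0,0,-0.109],1],[[0,0,0],[0,0,-0.109],1],[[-0.4,1.7,0],[0,0,0],1],[[-0.8,3.4,0],[0,0,0],1],[[-0.8,3.6,0],[0,0,0],1]]'

```text
clock: 8.98
ee_pos: [576.9, 77.0, 95.3]
tcp_rot: [180.0, -0.0, 28.7]
wrist_force: [0.7, -0.6, -0.7]
finger_gap: 85.0
gripper_force: 0.0
```

apply_moves --targets '[[[-0.9,3.8,0],[0,0,0],1],[[-0.9,3.8,0],[0,0,0],1],[[-0.9,3.8,0],[0,0,0],1],[[-0.9,3.8,0],[0,0,0],1],[[-0.9,3.8,0],[0,0,0],1],[[-0.9,3.8,0],[0,0,0],1],[[-0.6,2.8,0],[0,0,0],1],[[0,0,0],[0,0,0],1]]'

```text
clock: 9.65
ee_pos: [647.3, -181.8, 94.8]
tcp_rot: [179.9, 0.0, 28.4]
wrist_force: [0.4, -0.3, -0.2]
finger_gap: 85.6
gripper_force: 0.0
```

Run:
```python
from h import *
im=env.get_image("top"); cv2.imwrite("pics/d.png",im[100:300,100:400,::-1].repeat(2,0).repeat(2,1))
r=fit(grey(im,(200,200)),165,42,6,28); print('tv',np.round(r[:4],2),r[4])
go(645.3,-176.7,40,28.5)
```

```text
tv [554.26 165.26  -3.22   0.93] [166.0, 47.0]
clock 9.7 turn rad [ 0.     0.    -0.002] then shift cm [-0.02 -0.29  5.46] rows 1.3 F [ 0.3  0.8 -0.3] gap 85.6
```

View pics/d.png

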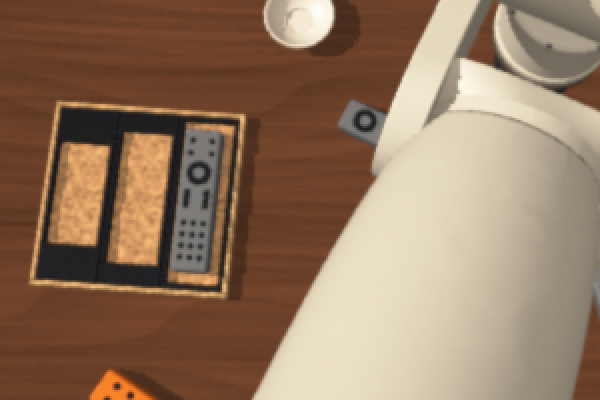

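The TV remote lies in the long recess, about 2.6 mm off centre, well within the 13 mm allowed. Next is the soundbar remote.

apply_moves --targets '[[[0,0,1],[0,0,0],1],[[0,0,2],[0,0,0],1],[[0,0,1.5],[0,0,0],1],[[0,0,0.8],[0,0,0],1],[[0,0,0],[0,0,0],1],[[0,0,0],[0,0,0],1],[[0,0,0],[0,0,0],1],[[0,0,0],[0,0,0],1]]'

```text
clock: 10.37
ee_pos: [647.2, -176.3, 42.5]
tcp_rot: [179.9, -0.1, 28.6]
wrist_force: [-0.4, -0.1, -0.2]
finger_gap: 85.1
gripper_force: 0.0
```

```bash
python3 -c "
from h import *
go(645.3,-176.7,7,28.5)
cv2.imwrite('pics/e.png',env.get_image('scene')[120:270,140:340,::-1].repeat(3,0).repeat(3,1))"
```

```text
clock 10.37 turn rad [ 0.001 -0.001  0.002] then shift cm [-0.18 -0.06  3.55] rows 0.9 F [-0.4 -0.1 -0.2] gap 85.1
```

View pics/e.png

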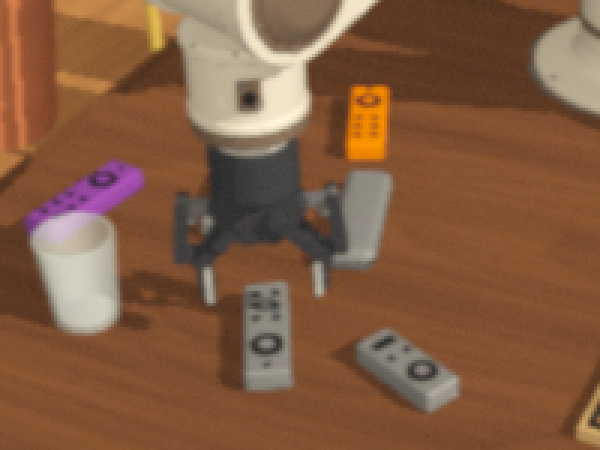

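The fingers straddle the grey soundbar remote (crop (267,335)), clear of the tumbler.

apply_moves --targets '[[[-0.15,-0.05,1.2],[0,0,0],1],[[0,0,1.3],[0,0,0],1],[[0,0,1],[0,0,0],1],[[0,0,0],[0,0,0],1],[[0,0,0],[0,0,0],0.3],[[0,0,0],[0,0,0],0.3],[[0,0,0],[0,0,0],0.2],[[0,0,0],[0,0,0],0]]'

```text
clock: 11.08
ee_pos: [645.5, -176.8, 6.9]
tcp_rot: [180.0, -0.0, 28.6]
wrist_force: [-5.8, 5.1, 54.5]
finger_gap: 38.8
gripper_force: 43.8
```

apply_moves --targets '[[[0,0,0],[0,0,0],0],[[0,0,0],[0,0,0],0],[[0,0,0],[0,0,0],0],[[0,0,-0.5],[0,0,0],0],[[0,0,-1],[0,0,0],0],[[0,0,-2],[0,0,0],0],[[0,0,-2.5],[0,0,0],0],[[0,0,-2],[0,0,0],0]]'

```text
clock: 11.75
ee_pos: [645.3, -176.7, 88.7]
tcp_rot: [180.0, -0.0, 28.6]
wrist_force: [0.5, 0.4, -0.7]
finger_gap: 38.5
gripper_force: 50.4
```

```bash
python3 -c "
from h import *
go(557,233.3,60,-2.8)"
```

```text
clock 11.75 turn rad [ 0.    -0.001  0.548] then shift cm [-10.82 -40.52   2.87] rows 10.1 F [ 0.5  0.4 -0.7] gap 38.5
```

apply_moves --targets '[[[0,0,0],[0,0,0.06],0],[[0,0,0],[0,0,0.11],0],[[0,0,0],[0,0,0.11],0],[[0,0,0],[0,0,0.11],0],[[0,0,0],[0,0,0.11],0],[[0,0,0],[0,0,0.048],0],[[-0.5,-2,0],[0,0,0],0],[[-0.9,-3.4,0],[0,0,0],0]]'

```text
clock: 12.42
ee_pos: [634.0, -124.0, 86.9]
tcp_rot: [180.0, -0.0, -3.0]
wrist_force: [-0.4, 0.7, -0.9]
finger_gap: 38.6
gripper_force: 50.5
```

apply_moves --targets '[[[-1,-3.7,0],[0,0,0],0],[[-1,-3.7,0],[0,0,0],0],[[-1,-3.7,0],[0,0,0],0],[[-1,-3.7,0],[0,0,0],0],[[-1,-3.7,0],[0,0,0],0],[[-1,-3.7,0],[0,0,0],0],[[-1,-3.7,0],[0,0,0],0],[[-1,-3.7,0],[0,0,0],0]]'

```text
clock: 13.08
ee_pos: [567.8, 179.2, 87.4]
tcp_rot: [-180.0, -0.0, -2.8]
wrist_force: [0.8, 0.1, -1.0]
finger_gap: 38.8
gripper_force: 50.5
```

apply_moves --targets '[[[-0.9,-3.4,0],[0,0,0],0],[[-0.5,-2.1,0],[0,0,0],0],[[0,0,0.5],[0,0,0],0],[[0,0,1.2],[0,0,0],0],[[0,0,0.8],[0,0,0],0],[[0,0,0],[0,0,0],0],[[0,0,0],[0,0,0],0],[[0,0,0],[0,0,0],0]]'

```text
clock: 13.75
ee_pos: [557.5, 232.4, 61.5]
tcp_rot: [-180.0, 0.0, -2.9]
wrist_force: [-0.5, 0.1, -0.4]
finger_gap: 39.4
gripper_force: 50.5
```

```bash
python3 -c "
from h import *
go(557,233.3,30,-2.8)"
```

```text
clock 13.75 turn rad [-0.     0.    -0.002] then shift cm [-0.06 -0.09  3.15] rows 0.8 F [-0.5  0.1 -0.4] gap 39.4
```

apply_moves --targets '[[[0,0,1],[0,0,0],0],[[0,-0.1,1.2],[0,0,0],0],[[0,0,1.2],[0,0,0],0],[[0,0,0.7],[0,0,0],0],[[0,0,0.4],[0,0,0],0],[[0,0,0.2],[0,0,0],0],[[0,0,0],[0,0,0],0],[[0,0,0],[0,0,0],0]]'

```text
clock: 14.42
ee_pos: [557.4, 234.2, 14.6]
tcp_rot: [-180.0, -0.0, -2.8]
wrist_force: [0.8, -0.1, -0.7]
finger_gap: 38.8
gripper_force: 50.5
```

apply_moves --targets '[[[0,0,0],[0,0,0],0.55],[[0,0,0],[0,0,0],0.62],[[0,0,0],[0,0,0],0.62],[[0,0,0],[0,0,0],0.62],[[0,0,-1],[0,0,0],0.62],[[0,0,-2],[0,0,0],0.62],[[0,0,-2],[0,0,0],0.8],[[0,0,-3],[0,0,0],1]]'

```text
clock: 15.08
ee_pos: [556.4, 233.9, 94.4]
tcp_rot: [180.0, 0.1, -2.8]
wrist_force: [0.2, 0.5, 0.2]
finger_gap: 75.3
gripper_force: 0.0
```

```bash
python3 -c "
from h import *
go(644.1,-41.8,90,64.3)"
```

```text
clock 15.08 turn rad [-1.000e-03  3.000e-03 -1.171e+00] then shift cm [-21.04  19.86   0.44] rows 6.9 F [0.2 0.5 0.2] gap 75.3
```

apply_moves --targets '[[[0,0,0],[0,0,-0.117],1],[[0,0,0],[0,0,-0.117],1],[[0,0,0],[0,0,-0.117],1],[[0,0,0],[0,0,-0.117],1],[[0,0,0],[0,0,-0.117],1],[[0,0,0],[0,0,-0.117],1],[[0,0,0],[0,0,-0.117],1],[[0,0,0],[0,0,-0.117],1]]'

```text
clock: 15.75
ee_pos: [557.3, 234.1, 95.2]
tcp_rot: [180.0, -0.0, 51.1]
wrist_force: [0.4, -0.4, 0.2]
finger_gap: 85.4
gripper_force: 0.0
```

apply_moves --targets '[[[0,0,0],[0,0,-0.117],1],[[0,0,0],[0,0,-0.117],1],[[-1.6,1.5,0],[0,0,0],1],[[-2.7,2.6,0],[0,0,0],1],[[-2.8,2.6,0],[0,0,0],1],[[-2.8,2.6,0],[0,0,0],1],[[-2.8,2.6,0],[0,0,0],1],[[-2.8,2.6,0],[0,0,0],1]]'

```text
clock: 16.42
ee_pos: [620.7, 29.7, 95.4]
tcp_rot: [180.0, -0.0, 64.2]
wrist_force: [1.6, -0.1, -0.4]
finger_gap: 85.4
gripper_force: 0.0
```

apply_moves --targets '[[[-2.7,2.6,0],[0,0,0],1],[[-1.8,1.7,0],[0,0,0],1],[[-1,1,0.8],[0,0,0],1],[[0,0,1.5],[0,0,0],1],[[0,0,1.5],[0,0,0],1],[[0,0,1],[0,0,0],1],[[0,0,0],[0,0,0],1],[[0,0,0],[0,0,0],1]]'

```text
clock: 17.08
ee_pos: [644.0, -40.5, 46.3]
tcp_rot: [-180.0, 0.0, 64.3]
wrist_force: [0.0, -0.3, 1.1]
finger_gap: 85.3
gripper_force: 0.0
```

```bash
python3 -c "
from h import *
go(644.1,-41.8,7,64.3)
cv2.imwrite('pics/f.png',env.get_image('scene')[120:320,200:450,::-1].repeat(3,0).repeat(3,1))"
```

```text
clock 17.08 turn rad [-0.001  0.    -0.001] then shift cm [-0.11  0.06  3.93] rows 0.9 F [ 0.  -0.3  1.1] gap 85.3
```

View pics/f.png

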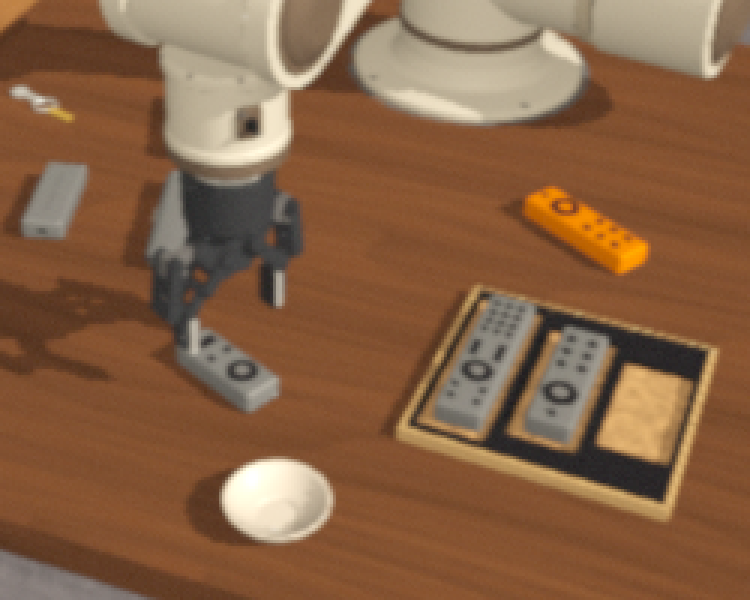

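Both placed remotes lie flat in their recesses, at crop (485,365) and (568,385). The fingers straddle the lamp remote at (228,368).

apply_moves --targets '[[[-0.1,0.05,1.3],[0,0,0],1],[[0,0,1.5],[0,0,0],1],[[0,0,1.1],[0,0,0],1],[[0,0,0],[0,0,0],1],[[0,0,0],[0,0,0],0.3],[[0,0,0],[0,0,0],0.3],[[0,0,0],[0,0,0],0.2],[[0,0,0],[0,0,0],0]]' --squeeze 40

```text
clock: 17.8
ee_pos: [644.6, -42.3, 8.1]
tcp_rot: [179.9, -0.0, 64.2]
wrist_force: [-0.4, 0.6, 0.9]
finger_gap: 38.9
gripper_force: 0.0
```

apply_moves --targets '[[[0,0,0],[0,0,0],0],[[0,0,0],[0,0,0],0],[[0,0,0],[0,0,0],0],[[0,0,-0.5],[0,0,0],0],[[0,0,-1],[0,0,0],0],[[0,0,-2],[0,0,0],0],[[0,0,-2.5],[0,0,0],0],[[0,0,-2],[0,0,0],0]]'

```text
clock: 18.47
ee_pos: [644.3, -42.2, 89.7]
tcp_rot: [180.0, -0.0, 64.2]
wrist_force: [0.6, 0.1, 0.9]
finger_gap: 37.0
gripper_force: 40.2
```

```bash
python3 -c "
from h import *
go(560.3,304,60,-2.8)"
```

```text
clock 18.47 turn rad [ 1.00e-03 -1.00e-03  1.17e+00] then shift cm [-10.09 -34.17   2.97] rows 8.6 F [0.6 0.1 0.9] gap 37.0
```

apply_moves --targets '[[[0,0,0],[0,0,0.06],0],[[0,0,0],[0,0,0.115],0],[[0,0,0],[0,0,0.115],0],[[0,0,0],[0,0,0.115],0],[[0,0,0],[0,0,0.115],0],[[0,0,0],[0,0,0.115],0],[[0,0,0],[0,0,0.115],0],[[0,0,0],[0,0,0.115],0]]'

```text
clock: 19.13
ee_pos: [644.3, -42.2, 88.3]
tcp_rot: [180.0, -0.0, 14.3]
wrist_force: [-0.0, -0.5, -0.8]
finger_gap: 37.0
gripper_force: 40.3
```

apply_moves --targets '[[[0,0,0],[0,0,0.115],0],[[0,0,0],[0,0,0.115],0],[[0,0,0],[0,0,0.075],0],[[-0.5,-1.7,0],[0,0,0],0],[[-1,-3.3,0],[0,0,0],0],[[-1.1,-3.6,0],[0,0,0],0],[[-1.1,-3.7,0],[0,0,0],0],[[-1.1,-3.7,0],[0,0,0],0]]'

```text
clock: 19.8
ee_pos: [603.6, 121.3, 88.4]
tcp_rot: [-180.0, -0.0, -2.9]
wrist_force: [-0.5, -0.0, -0.6]
finger_gap: 36.9
gripper_force: 40.2
```

apply_moves --targets '[[[-1.1,-3.7,0],[0,0,0],0],[[-1.1,-3.7,0],[0,0,0],0],[[-1.1,-3.7,0],[0,0,0],0],[[-1,-3.4,0],[0,0,0],0],[[-0.7,-2.4,0],[0,0,0],0],[[-0.4,-1.3,0.5],[0,0,0],0],[[0,0,1],[0,0,0],0],[[0,0,0.5],[0,0,0],0]]'

```text
clock: 20.47
ee_pos: [558.8, 304.2, 66.3]
tcp_rot: [180.0, 0.0, -2.8]
wrist_force: [0.7, 0.2, -1.2]
finger_gap: 37.0
gripper_force: 40.3
```

apply_moves --targets '[[[0,0,0.5],[0,0,0],0],[[0,0,1],[0,0,0],0],[[0,0,1],[0,0,0],0],[[0,0,0.5],[0,0,0],0],[[0,0,0],[0,0,0],0],[[0,0,0],[0,0,0],0],[[0,0,0],[0,0,0],0],[[0,0,0],[0,0,0],0]]'

```text
clock: 21.13
ee_pos: [559.4, 304.4, 37.9]
tcp_rot: [-180.0, -0.0, -2.8]
wrist_force: [0.1, -0.6, -1.0]
finger_gap: 36.9
gripper_force: 40.3
```

```bash
python3 -c "
from h import *
go(560.3,304,14.5,-2.8)"
```

```text
clock 21.13 turn rad [-0.    -0.001 -0.   ] then shift cm [0.09 0.04 2.34] rows 0.6 F [ 0.1 -0.6 -1. ] gap 36.9
```

apply_moves --targets '[[[0.1,0,0.6],[0,0,0],0],[[0,0,0.6],[0,0,0],0],[[0,0,0.5],[0,0,0],0],[[0,0,0.3],[0,0,0],0],[[0,0,0.2],[0,0,0],0],[[0,0,0.1],[0,0,0],0],[[0,0,0],[0,0,0],0],[[0,0,0],[0,0,0],0]]'

```text
clock: 21.8
ee_pos: [560.2, 304.4, 14.4]
tcp_rot: [-180.0, -0.0, -2.8]
wrist_force: [0.3, 0.0, -1.3]
finger_gap: 36.9
gripper_force: 40.3
```

apply_moves --targets '[[[0,0,0],[0,0,0],0.52],[[0,0,0],[0,0,0],0.6],[[0,0,0],[0,0,0],0.6],[[0,0,0],[0,0,0],0.6],[[0,0,-1],[0,0,0],0.6],[[0,0,-2],[0,0,0],0.6],[[0,0,-3],[0,0,0],0.8],[[0,0,-4],[0,0,0],1]]'

```text
clock: 22.47
ee_pos: [559.0, 303.9, 114.0]
tcp_rot: [179.9, 0.2, -2.8]
wrist_force: [-0.1, 0.0, 0.6]
finger_gap: 73.3
gripper_force: 0.0
```

```bash
python3 -c "
from h import *
go(380,-60,250,-2.8)"
```

```text
clock 22.47 turn rad [ 0.001  0.003 -0.   ] then shift cm [-16.1   37.22 -13.6 ] rows 10.3 F [-0.1  0.   0.6] gap 73.3
```

Moving the arm clear for a final check.

apply_moves --targets '[[[0,0,-3],[0,0,0],1],[[-1,2,-3],[0,0,0],1],[[-1.5,3.2,-2],[0,0,0],1],[[-1.5,3.4,-1],[0,0,0],1],[[-1.5,3.4,-1],[0,0,0],1],[[-1.5,3.4,-1],[0,0,0],1],[[-1.5,3.4,-1],[0,0,0],1],[[-1.5,3.4,-1],[0,0,0],1]]'

```text
clock: 23.13
ee_pos: [448.0, 86.3, 245.6]
tcp_rot: [-180.0, -0.1, -2.8]
wrist_force: [0.8, -0.0, 0.2]
finger_gap: 85.3
gripper_force: 0.0
```

apply_moves --targets '[[[-1.5,3.4,0],[0,0,0],1],[[-1.5,3.4,0],[0,0,0],1],[[-1.5,3.4,0],[0,0,0],1],[[-1.5,3.4,0],[0,0,0],1],[[-0.7,1.7,0],[0,0,0],1],[[0,0,0],[0,0,0],1],[[0,0,0],[0,0,0],1],[[0,0,0],[0,0,0],1]]'

```text
clock: 23.8
ee_pos: [375.0, -61.6, 244.8]
tcp_rot: [-180.0, -0.0, -2.8]
wrist_force: [0.7, 0.3, 0.1]
finger_gap: 85.1
gripper_force: 0.0
```

Run:
```python
from h import *
im=env.get_image("top"); cv2.imwrite("pics/g.png",im[80:310,100:490,::-1].repeat(2,0).repeat(2,1))
for t,uv,o in(("tv_remote",(198,201),(553.4,162.7)),("soundbar_remote",(168,199),(557,233.3)),("lamp_remote",(136,196),(560.3,304))):
    L,W=D[t][:2]; g=grey(im,uv); r=fit(g,L,W,6,28); e=R.from_euler('z',2.8,degrees=True).apply([r[0]-o[0],r[1]-o[1],0])
    print(t,g.sum(),np.round(r[:4],2),r[4],'offset in recess',np.round(e[:2],1))
for t,uv in dict(power_bank=(406,245),glasses_case=(347,250)).items():
    r=fit(grey(im,uv),*D[t]); print(t,np.round(r[:4],2))
```

```text
tv_remote 1435 [552.76 165.33  -2.64   0.94] [166.0, 48.0] offset in recess [-0.8  2.6]
soundbar_remote 1123 [557.81 237.05  -2.3    0.94] [132.0, 47.0] offset in recess [0.6 3.8]
lamp_remote 790 [558.55 307.67  -2.14   0.91] [96.0, 46.0] offset in recess [-1.9  3.6]
power_bank [ 6.8772e+02 -3.6613e+02 -4.5150e+01  6.1000e-01]
glasses_case [1.2014e+02 9.6870e+01 8.8960e+01 4.0000e-02]
```

View pics/g.png

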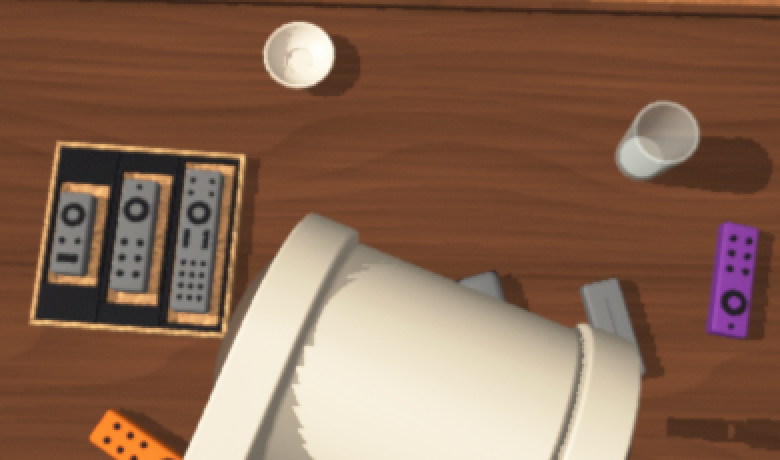

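The final top view shows the lamp, soundbar and TV remotes at crop (73,232), (135,235) and (199,240). Each lies flat in its own recess within 4 mm of centre. The dish and tumbler haven't moved. The arm half hides the power bank and the glasses case, but it never went near them.

```bash
python3 -c "
from station import env
print(env.finish_job())"
```

```text
the job is handed in; nothing more can be done
None
```

The job is handed in, with no verdict returned: all three remotes measured within 4 mm of centre, lying flat in their own recesses, and the other items were left alone.

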